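# Unclamp the sample case with the ratchet and stack it

### The job

The blue-lidded case in the sloped cradle is pinned by a yellow clamp tongue, and the ratchet on the clamp bolt is still set to tighten. Flip the ratchet's small direction lever to the loosen side, swing the ratchet anticlockwise (seen from above) until the tongue has drawn back well clear of the case, then take the case out of the cradle and set it squarely on top of the stack of two cases, lid up, its long side along theirs, without dropping it. Leave the stack where it stands, and leave the bottle, the roll and the jar alone.

Things in the scene. Friction and masses are not known exactly. Their poses are not given: they have to be found in the camera images.
- cradle: fixed steel cradle. Origin at bench level under the middle of the case seat; y up the slope and towards the clamp block, z up. Base 150 x 250 x 10 mm. Seat: ramp 46 mm wide rising 40 degrees to +y; seated case's underside centre at (0, 0, 58 mm); an 18 mm lip stops its low end. Clamp block 56 x 56 mm, 135 mm high, centred at (0, 150 mm) on the bolt's vertical axis; the ratchet lies on its top
- case_clamped: the case to release: closed hard plastic box, white with blue lid, 110 (x) x 60 (y) x 40 (z) mm, about 0.28 kg. Origin: centre of its underside; z towards the lid. It starts in the cradle tipped 40 degrees: its +x end is the high one, next to the clamp block, and z leans away from the block; its long sides, 60 mm apart, are free for fingers
- case_bottom: lower case of the stack, white with green lid, same size, loose, standing on the bench. Origin: centre of its underside; x along its long side
- case_middle: upper case of the stack, white with grey lid, same size, loose, lying squarely on case_bottom. Origin: centre of its underside; its top is 40 mm above
- tongue_tip (a point): case-side end of the yellow clamp tongue, a level bar 14 mm wide, 8 mm thick, that comes out of the clamp block along the cradle's -y, 130 mm above the bench, and hooks 10 mm over the lid's high edge with 1.5 mm to spare. It draws back 20 mm per rad of bolt, so it is off the case from 0.5 rad
- bolt (a joint): angle of the brass hex clamp bolt in the middle of the ratchet's head, rad: 0 tight (a stop), grows as it is loosened (anticlockwise from above), stop at 1.0. Stiff: 0.25 N m; only the ratchet turns it
- bolt_head (a point): centre of the top of the hex bolt head, on the bolt's vertical axis
- ratchet (a joint): swing of the handle about the bolt axis, rad, anticlockwise positive, -0.5 to 1.8; at 0 the handle points 60 degrees anticlockwise from the cradle's x. Stays where left (0.2 N m). Lever on loosen: swung anticlockwise it carries the bolt (after up to 0.35 rad of lost motion until one of 20 teeth catches), clockwise it clicks back freely. Lever on tighten: the reverse
- ratchet_grip (a point): point on the axis of the level blue handle (22 mm wide, 18 high, 98 to 180 mm from the bolt axis), 140 mm from the bolt axis, 145 mm above the bench; free air below. About 4 N here turns the bolt. Nearer the bolt is the steel head on the block's top: radius 31, 20 mm high, 40 mm wide neck to 70 mm out, then an 18 mm bar
- lever (a joint): direction lever on the ratchet's head, rad: vertical pivot on the ratchet's centre line 47 mm from the bolt axis, arm pointing along the handle. Positive = anticlockwise from above. Stop -0.55: tighten (red dot side); stop +0.55: loosen (green dot, anticlockwise side). Changes over near 0, engaged from 0.3; stays where left; about 2 N at the tab moves it
- lever_tab (a point): centre of the top of the orange upright tab at the lever's end, 30 mm from the lever's pivot; tab 10 mm along the lever x 9 mm across, its top 20 mm above the flat top of the ratchet's head
- amber_bottle: bystander: amber glass bottle with black cap, 60 mm across, 130 mm high; origin at the centre of its underside
- paper_roll: bystander: white paper roll standing upright, 90 mm across, 60 mm high; origin at the centre of its underside
- sample_jar: bystander: yellow jar with white lid, 60 mm across, 80 mm high; origin at the centre of its underside
Mind the look-alikes: they are no part of the job. Leave any red or turquoise look-alike of the case_bottom alone. Leave any purple look-alike of the case_clamped alone.

How it is judged:
By the outcome, as a careful person would: the job done as asked, in the order asked, and still so for the second after the job is handed in, with the robot touching nothing.
It also fails if it takes over 69 s, if anything falls off the work surface, if the arm or the gripper's body presses on something with over 40 N, if the wrist force passes 120 N, or if a joint passes its speed limit or range.

### The arm

A 7-joint arm with a two-finger parallel gripper is mounted at the origin on the work surface. World frame = base frame: x ahead of the robot, y to its left, z up, the work surface at z = 0. Lengths are in mm, angles in rad, forces in N, time in s.
With the tool pointing down it reaches from about 425 to 875 mm from the base axis. Payload 8.4 kg.
Tool frame: the origin (TCP) lies where the fingers leave the gripper's body, on its centre line; the fingertips stand 73 mm ahead of it and the grasp point (between the pads) lies 54 mm ahead of it; z points along the fingers, y is the line along which they close (so a half turn about z gives the same grasp; the last joint's range is limited). The gripper opens to 85 mm and grips with 20 to 120 N. Pads are 22 mm wide; open, the fingers measure 114 mm over their backs; the gripper's body (76 mm by 85 mm) begins 54 mm behind the grasp point. The pads swing forward as they close: fully open they stand 13 mm farther back than shut.
Start: joints at [-1.371, 0.333, 0.04, 1.465, -0.013, 1.343, -0.059], TCP at [191.346, 621.172, 303.908] pointing down, gripper open.
Joint ranges: [-2.58, 2.58], [-0.38, 2.09], [-1.3, 1.39], [0.25, 2.4], [-1.5, 4.64], [0.08, 2.09], [-2.65, 2.65]. Speed limits (rad/s): [2.22, 2.22, 2.79, 2.79, 3.14, 3.14, 3.14].

### API

Orientations are given as a unit quaternion [w, x, y, z].
In Python, from bench import arm gives the robot as it stands.
- The arm moves only by the shell command python3 -m handwheel 'ROWS' [FORCE]. ROWS is JSON, a list of rows, each a list of 3 entries, a list of its own where there are three numbers: the shift along the tool's x, y, z in m, then the turn about the tool's z in degrees, then the closure, from -1 (fully open) to 1 (shut). A call has exactly 10 rows; each row is the pose to reach, as a shift and turn from the pose commanded when the call began, along the tool's axes at that moment; what a row does not reach only later rows make up. A row lasts 1/12 s, in which the tool goes at most 41.7 mm and 7.16 degrees, less where a joint would pass 70% of its speed; a pose out of reach is approached as far as the arm can. A call with a gripper value outside its range is refused whole. The fingers move at their own pace and stop on an object; FORCE is the grip in N (left out, the last holds). Time passes only in rows, so rows that repeat a pose let the fingers close, or fill a call up. It gives the time, the measured TCP pose, the force, the opening and the grip force at its end, in the units of the state.
- arm.state(): the state, without advancing time (a new reading comes with each control period).
- arm.get_image(name): name is "side" or "top"; returns the picture (420x560x3 uint8, red, green, blue); there is no depth.
- arm.camera_info(name): a dict with "mtx" (3x3 intrinsics, pixels), "k1" (the pictures are not rectified: a ray, as slopes to the right and down, at radius r is drawn at 1 + k1 r^2 times it, then the intrinsics apply), "xyz" and "orientation" of the camera in the world. Camera axes: x right, y up, looking along -z (the intrinsics and any distortion apply to the point x, -y, -z); pixel columns grow to the right and rows downward; lengths in mm; the calibration is good to about 2 mm. A picture is of the moment at which its call begins. camera_info takes no time and is no camera call.
- arm.hand_in(): hands the job in; it is judged then, once.
Trained networks look in the newest picture that a camera, given by its name, has taken for a name from the list of things; names that differ only in an ending like _2 or _b are one class to them, and where a whole thing is asked for, a point or a joint stands for the part that bears it (a point fixed in the world has none). Each returns a list of dicts, best first, with "conf" (0 to 1); they miss things now and then, are a little off and sometimes report something else, mostly with a low value. They report only what shows in the picture. A call takes as long as a camera call. They do not tell look-alikes from the thing itself.
- arm.masks_of(camera, query): "region" (420x560 bool, what is visible of it) and "rect" ([left, top, right, bottom] in pixels, round what is visible of it).
The state is a dict: "time_s": time; "joint_positions": joint angles; "dq": joint speeds; "joint_efforts": joint torques, N m; "tool_pos": TCP position; "orientation": TCP orientation; "wrist_force": force on the tool from outside, world axes, zero at the start; "ft_torque": the same for the moment, N m; "width": opening from 0.0 (shut) to 1.0 (fully open); "grasp_force": force on a finger pad.
Only numpy, scipy, OpenCV 4.12 (cv2) and the standard library are available. Lean on these libraries where they do the work, as an engineer would, in place of code of your own. Each camera call takes 0.05 s, during which the arm holds its last target. There are 200 camera calls.

## Working session

There is one attempt and no reset: what is moved stays moved. The work goes in short steps, Python scripts to look and compute and a shell command to move; the robot and the scene stay as the last step left them, time stands still between calls to the robot, and variables do not carry over. Pictures are saved under pics/ and viewed, at most 10 in all, crops included, and the job is handed in when it is done.

```bash
ls; mkdir -p pics
python3 - <<'E'
from bench import arm
import cv2
for n in("top","side"):
    im=arm.get_image(n); cv2.imwrite(f"pics/{n}0.png",im[:,:,::-1]); print(n,arm.camera_info(n))
s=arm.state(); print(s)
E
```

```text
pics
top {'mtx': array([[396.3396595 ,   0.        , 275.73132259],
       [  0.        , 396.3396595 , 215.59846719],
       [  0.        ,   0.        ,   1.        ]]), 'k1': -0.10747332514469007, 'xyz': array([ 357.63743296,  -31.52122348, 1060.2552052 ]), 'orientation': array([ 0.72776   ,  0.08298116, -0.07816383, -0.6762913 ])}
side {'mtx': array([[490.97539676,   0.        , 275.50473546],
       [  0.        , 490.97539676, 213.78985347],
       [  0.        ,   0.        ,   1.        ]]), 'k1': -0.14619863506560093, 'xyz': array([   90.78854591, -1068.48930067,   848.1986182 ]), 'orientation': array([ 0.8507013 ,  0.47429819, -0.10025327, -0.20321862])}
{'time_s': 0.1, 'joint_positions': array([-1.37122757,  0.33382982,  0.03988538,  1.46615387, -0.01340239,
        1.3433008 , -0.05845518]), 'dq': array([-0.0012235 , -0.00220965,  0.00077017, -0.00264719, -0.00075854,
       -0.00042111, -0.00039679]), 'joint_efforts': array([ 5.21006135e-03, -6.60020185e+01,  1.37125835e+00, -4.06477761e+01,
        1.72138849e-02,  8.93741293e-03,  3.26643203e-05]), 'tool_pos': array([191.25903137, 620.91506861, 303.13120582]), 'orientation': array([-5.81648877e-05,  1.48820630e-01,  9.88863950e-01, -7.10516497e-04]), 'wrist_force': array([-0.23790369,  0.47481125, -0.118947  ]), 'ft_torque': array([0.00680032, 0.03260595, 0.03012357]), 'grasp_force': 0.0, 'width': 1.0023047304301935}
```

View pics/top0.png

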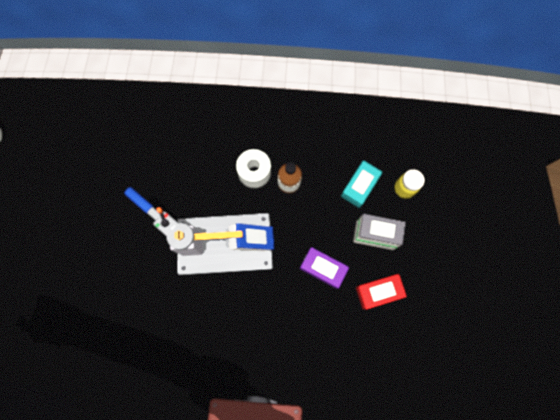

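View pics/side0.png

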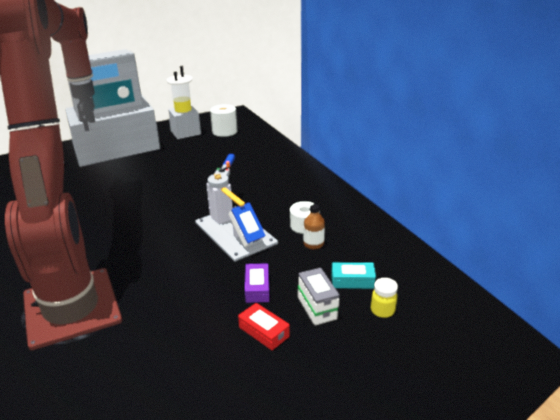

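The top view shows the cradle with the bolt at about (180,235), the handle end at (130,190) and the blue-lidded case at (255,237). Stack candidates are grey on green at (380,231), red at (382,292), turquoise at (362,184) and purple at (325,268). Only (380,231) is a grey lid on a green-lidded case two cases high, so that is the stack. The blue-lidded case in the cradle at (255,237) is the target. I'll enlarge crops to confirm this.

```bash
cat > h.py <<'E'
import numpy as np, cv2
from scipy.spatial.transform import Rotation as R
from bench import arm
def rot(q): return R.from_quat(np.r_[q[1:],q[0]])
def ray(cam,uv):
    c=arm.camera_info(cam); K=c["mtx"]
    p=cv2.undistortPoints(np.array(uv,float).reshape(-1,1,2),K,np.array([c["k1"],0,0,0,0]))[:,0]
    return c["xyz"],rot(c["orientation"]).apply(np.c_[p[:,0],-p[:,1],-np.ones(len(p))])
def onz(cam,uv,z):
    o,d=ray(cam,uv); return o+d*((np.atleast_1d(z)-o[2])/d[:,2])[:,None]
def proj(cam,P):
    c=arm.camera_info(cam); q=rot(c["orientation"]).inv().apply(np.atleast_2d(P)-c["xyz"])
    q=q*[1,-1,-1]
    return cv2.projectPoints(q.reshape(-1,1,3),np.zeros(3),np.zeros(3),c["mtx"],np.array([c["k1"],0,0,0,0]))[0][:,0]
def crop(im,x0,y0,x1,y1,s,name):
    cv2.imwrite(name,cv2.resize(im[y0:y1,x0:x1,::-1],None,fx=s,fy=s,interpolation=cv2.INTER_CUBIC))
E
python3 - <<'E'
from h import *
im=cv2.imread("pics/top0.png")[:,:,::-1]; im2=cv2.imread("pics/side0.png")[:,:,::-1]
a=cv2.resize(im[180:280,110:285],None,fx=4.4,fy=4.4,interpolation=2)
g=np.clip(a*1.0,0,255).astype(np.uint8)
cv2.imwrite("pics/c1.png",g[:,:,::-1])
b=cv2.resize(im[200:310,290:420],None,fx=4,fy=4,interpolation=2)
cv2.imwrite("pics/c2.png",b[:,:,::-1])
c=cv2.resize(im2[145:330,190:345],None,fx=3.2,fy=3.2,interpolation=2)
cv2.imwrite("pics/c3.png",c[:,:,::-1])
for cam in("top","side"):
  for q in("bolt_head","lever_tab","lever","ratchet_grip","case_clamped","case_middle","tongue_tip","cradle"):
    for r in arm.masks_of(cam,q)[:3]:
        ys,xs=np.nonzero(r["region"]); print(cam,q,round(r["conf"],2),np.round(r["rect"]),xs.mean().round(1),ys.mean().round(1),len(xs))
E
```

```text
top lever_tab 0.56 [156. 208. 172. 228.] 162.5 218.1 129
top lever 0.17 [126. 187. 271. 274.] 206.5 240.2 5201
top ratchet_grip 0.77 [126. 188. 195. 249.] 164.7 222.4 1150
top case_clamped 0.91 [228. 223. 273. 252.] 251.5 237.5 1030
top case_clamped 0.56 [300. 249. 348. 286.] 323.9 267.9 1037
top case_middle 0.87 [354. 217. 406. 246.] 380.8 230.4 1227
top tongue_tip 0.73 [196. 230. 242. 242.] 218.7 234.9 283
top tongue_tip 0.65 [397. 167. 425. 195.] 408.9 183.1 531
top cradle 0.63 [126. 190. 271. 274.] 207.0 240.1 5346
top cradle 0.62 [355. 219. 395. 250.] 368.6 239.6 194
side lever_tab 0.34 [290. 202. 315. 235.] 299.1 215.0 511
side lever 0.37 [219. 164. 227. 170.] 224.3 167.4 37
side ratchet_grip 0.89 [207. 153. 234. 188.] 221.9 173.2 393
side case_clamped 0.66 [231. 202. 263. 249.] 246.4 223.8 862
side case_clamped 0.57 [244. 262. 268. 304.] 256.2 282.7 876
side case_middle 0.8 [296. 267. 340. 313.] 318.6 289.8 1222
side tongue_tip 0.47 [219. 186. 246. 204.] 232.2 196.1 133
side cradle 0.93 [197. 154. 278. 255.] 226.7 215.7 2687
```

View pics/c1.png

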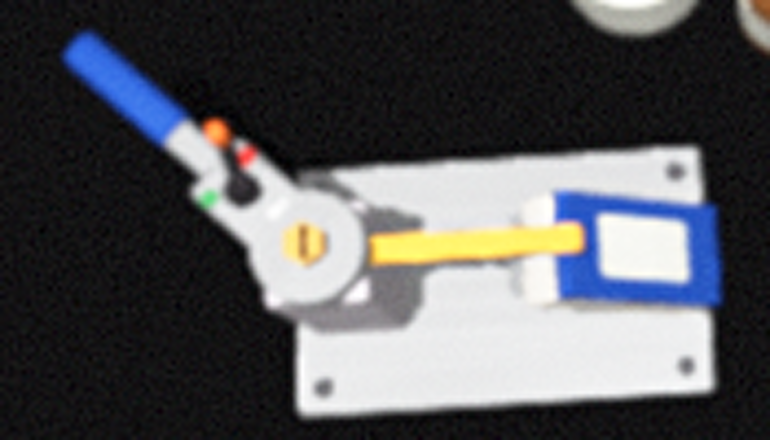

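View pics/c2.png

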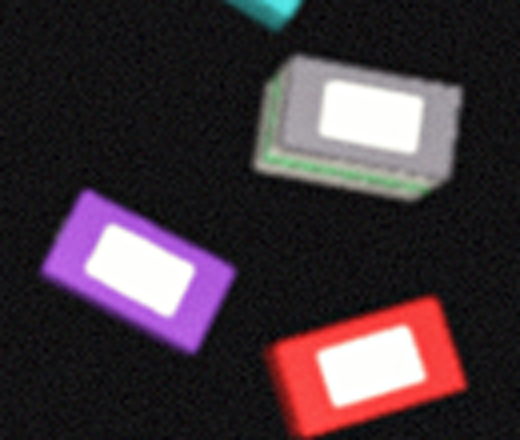

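The crops confirm it. The grey-on-green stack's lid has corners at about (364,214), (405,222), (402,245) and (360,237). The blue case is under the yellow tongue at about (255,237). The orange tab is at about (159,209), on the red-dot (tighten) side.

Run:
```python
from h import *
from scipy.optimize import least_squares
f=lambda P,s,x0,y0:(np.array(P,float)+.5)/s-.5+[x0,y0]
g=lambda P:f(P,4.4,110,180)
pr=lambda n,a:print(n,np.round(a,1).tolist())
base=onz("top",g([(300,415),(715,390),(697,147)]),10); pr("base",base)
# cradle frame corners: yaw th; corners x=-+75,y=-+125
import itertools
def rect(pts,loc):
    def r(p): c,s=np.cos(p[2]),np.sin(p[2]); return ((np.array(loc)@np.array([[c,s],[-s,c]])+p[:2])-pts[:,:2]).ravel()
    best=min((least_squares(r,[*pts[:,:2].mean(0),t]) for t in(0,.7,-.7,1.5,-1.5)),key=lambda q:q.cost); return best.x,np.round(r(best.x),1)
print(np.linalg.norm(base[0]-base[1]),np.linalg.norm(base[2]-base[1]))
bolt=onz("top",g([(303,243)]),158)[0]; pr("bolt",bolt)
h=onz("top",g([(77,43),(174,128)]),154); pr("handle",h); d=h[0]-bolt; print(np.linalg.norm(d[:2]),np.linalg.norm((h[1]-bolt)[:2]),np.degrees(np.arctan2(d[1],d[0])))
t=onz("top",g([(216,131)]),175)[0]; p=onz("top",g([(241,188)]),160)[0]; pr("tab",t);pr("pivot",p)
d2=p-bolt;d3=t-p;print(np.linalg.norm(d2[:2]),np.degrees(np.arctan2(d2[1],d2[0])),np.linalg.norm(d3[:2]),np.degrees(np.arctan2(d3[1],d3[0])))
st=onz("top",f([(298,57),(462,87),(450,180),(280,150)],4,290,200),80); pr("stack",st)
print(rect(st,[(30,55),(30,-55),(-30,-55),(-30,55)]))
print("cradle y dir", np.degrees(np.arctan2(*(base[0]-base[1])[1::-1])),np.degrees(np.arctan2(*(base[2]-base[1])[1::-1])))
for n,z in(("sample_jar",80),("amber_bottle",130),("paper_roll",60)):
    for r in arm.masks_of("top",n)[:1]:
        ys,xs=np.nonzero(r["region"]); pr(n,onz("top",[(xs.mean(),ys.mean())],z/2)[0])
```

```text
base [[423.8, 232.2, 10.0], [458.1, -16.2, 10.0], [607.0, 6.2, 10.0]]
250.75225598480884 150.55859138234467
bolt [504.6, 204.7, 158.0]
handle [[606.5, 346.3, 154.0], [562.6, 284.5, 154.0]]
174.50436165065247 98.70868665873438 54.25111738209497
tab [557.9, 254.3, 175.0]
pivot [531.2, 241.3, 160.0]
45.29187859386018 53.944234449025714 29.68130679272516 26.11255128626262
stack [[606.2, -241.4, 80.0], [594.3, -348.1, 80.0], [533.4, -340.4, 80.0], [545.0, -231.4, 80.0]]
(array([ 5.69733761e+02, -2.90332912e+02, -1.17010681e-01]), array([-0.2,  2.2, -1.2, -0.4,  0.1, -1. ,  1.3, -0.8]))
cradle y dir 97.85677836899119 8.546081379900697
sample_jar [711.6, -373.1, 40.0]
amber_bottle [695.1, -43.5, 65.0]
paper_roll [726.6, 56.2, 30.0]
```

View pics/c3.png

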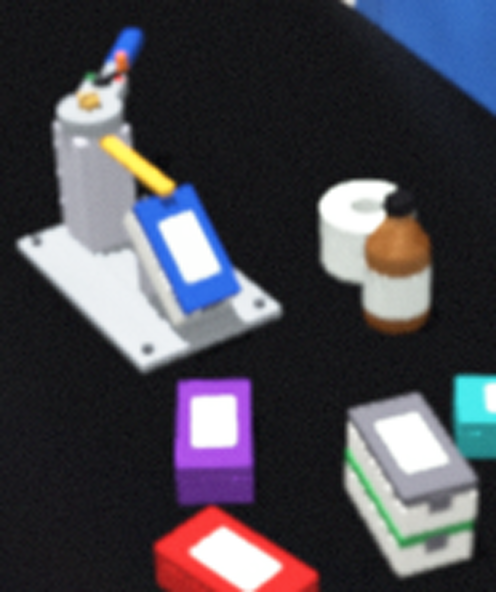

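The side crop agrees: tongue over the lid's high edge, nothing tall near the lever. Next, a helper for tool-frame shifts, and a cross-check of the measured points in the side camera.

```bash
cat >> h.py <<'E'
BOLT=np.array([504.6,204.7]); HA=54.1; CY=8.1   # bolt xy, handle dir deg, cradle yaw
def un(a): a=np.radians(a); return np.array([np.cos(a),np.sin(a)])
def cradle(x,y,z): return np.r_[BOLT-150*un(CY+90)+x*un(CY)+y*un(CY+90),z]
def go(tgt,xang=None):
    """tool-frame shift (m) and turn (deg) to TCP tgt, with tool x at world heading xang"""
    s=arm.state(); r=rot(s["orientation"]); d=r.inv().apply(np.array(tgt)-s["tool_pos"])/1000
    X=r.apply([1,0,0]); a=np.degrees(np.arctan2(X[1],X[0])); 
    t=0 if xang is None else -((xang-a+180)%360-180)
    print("shift",np.round(d,4).tolist(),"turn",round(t,1),"xang",round(a,1),"t",s["time_s"])
E
python3 - <<'E'
from h import *
u,n=un(HA),un(HA+90)
print(proj("side",[np.r_[BOLT,158],[558,254.3,175],cradle(0,16.4,0)+[0,0,124],[569.7,-290.3,80]]).round(1), "seen (217.5,176) (228,164)")
f=lambda P:(np.array(P,float)+.5)/4-.5+[290,200]
print("purple",onz("top",f([(90,190),(236,268),(195,355),(42,272)]),40).round())
start=BOLT+74*u-47*n; print(start)
go(np.r_[start,300],HA+90); go(np.r_[start,236],HA+90)
E
```

```text
[[218.2 176.4]
 [228.2 161.4]
 [241.3 204.1]
 [318.6 283.3]] seen (217.5,176) (228,164)
purple [[ 517. -116.   40.]
 [ 473. -213.   40.]
 [ 416. -189.   40.]
 [ 462.  -88.   40.]]
[586.0635115  237.08358063]
shift [-0.4903, -0.2509, 0.0039] turn 18.8 xang 162.9 t 1.05
shift [-0.4903, -0.2509, 0.0679] turn 18.8 xang 162.9 t 1.05
```

```bash
python3 -m handwheel '[[[-0.04,-0.02,0],2,1],[[-0.08,-0.04,0],5,1],[[-0.12,-0.06,0],8,1],[[-0.155,-0.08,0],11,1],[[-0.19,-0.098,0],14,1],[[-0.225,-0.115,0],17,1],[[-0.26,-0.133,0],18.8,1],[[-0.295,-0.151,0],18.8,1],[[-0.33,-0.169,0],18.8,1],[[-0.365,-0.187,0],18.8,1]]' 40
python3 - <<'E'
from h import *
start=BOLT+74*un(HA)-47*un(HA+90)
go(np.r_[start,236],HA+90)
E
```

```text
time_s: 1.88
tool_pos: [486.3, 333.4, 304.3]
orientation: [0.0, 0.308, 0.951, 0.0]
wrist_force: [0.7, 0.5, -0.0]
width: -0.0
grasp_force: 0.0
shift [-0.1373, -0.0194, 0.0683] turn -0.0 xang 144.1 t 1.8833
```

```bash
python3 -m handwheel '[[[-0.035,-0.005,0],0,1],[[-0.07,-0.01,0],0,1],[[-0.105,-0.015,0],0,1],[[-0.137,-0.019,0],0,1],[[-0.137,-0.019,0.02],0,1],[[-0.137,-0.019,0.045],0,1],[[-0.137,-0.019,0.06],0,1],[[-0.137,-0.019,0.068],0,1],[[-0.137,-0.019,0.068],0,1],[[-0.137,-0.019,0.068],0,1]]' 40
python3 - <<'E'
from h import *
im=arm.get_image("top"); crop(im,110,170,220,260,5,"pics/p1.png")
im=arm.get_image("side"); cv2.imwrite("pics/s1.png",cv2.resize(im[130:230,170:290,::-1],None,fx=5,fy=5,interpolation=2))
start=BOLT+74*un(HA)-47*un(HA+90)
go(np.r_[start,236],HA+90)
E
```

```text
time_s: 2.72
tool_pos: [585.0, 239.4, 236.4]
orientation: [0.0, 0.308, 0.951, 0.0]
wrist_force: [0.5, 0.9, 0.6]
width: 0.003
grasp_force: 0.0
shift [-0.002, -0.0017, 0.0014] turn -0.0 xang 144.1 t 2.8167
```

View pics/s1.png

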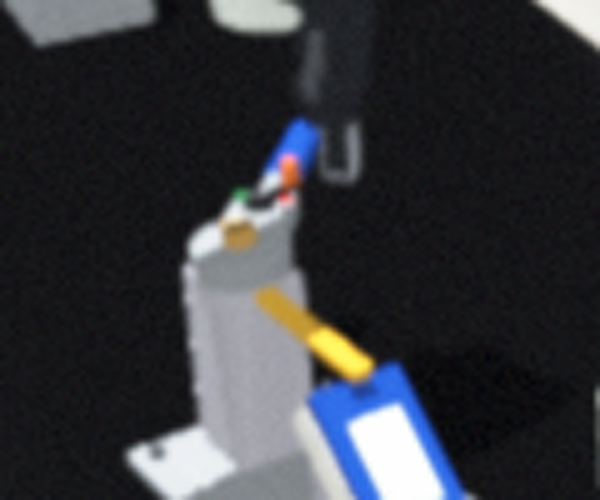

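The closed fingertips (crop (340,170)) stand beside the orange tab (288,172), on its clockwise side, level with it. Now push.

```bash
python3 -m handwheel '[[[0.006,0,0],0,1],[[0.012,0,0],0,1],[[0.017,0,0],0,1],[[0.022,0,0],0,1],[[0.027,0,0],0,1],[[0.032,0,0],0,1],[[0.037,0,0],0,1],[[0.042,0,0],0,1],[[0.046,0,0],0,1],[[0.046,0,0],0,1]]' 40
python3 - <<'E'
from h import *
im=arm.get_image("top"); crop(im,110,170,220,260,5,"pics/p2.png")
im=arm.get_image("side"); cv2.imwrite("pics/s2.png",cv2.resize(im[130:230,170:290,::-1],None,fx=5,fy=5,interpolation=2))
E
python3 -c "
import cv2,numpy as np
cv2.imwrite('pics/m2.png',np.hstack([cv2.resize(cv2.imread('pics/s2.png'),(400,334)),cv2.resize(cv2.imread('pics/p2.png'),(400,334))]))"
```

```text
time_s: 3.65
tool_pos: [546.7, 266.6, 235.7]
orientation: [-0.0, 0.308, 0.951, -0.0]
wrist_force: [1.0, -1.4, 0.5]
width: 0.004
grasp_force: 0.4
```

View pics/m2.png

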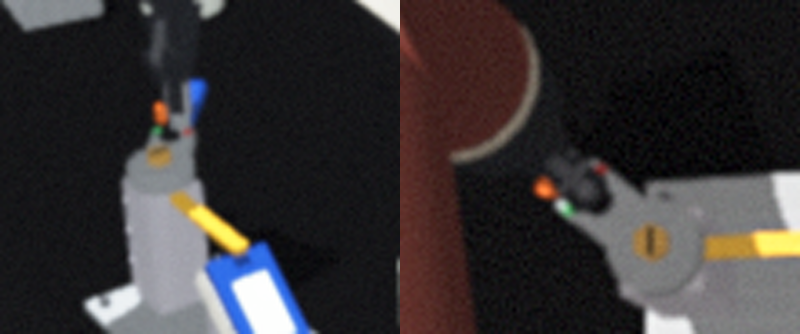

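The tab is now on the green-dot side, at panel pixel (545,187) with the green dot at (567,208). I'll check its angle and work out the retreat and handle approach.

Run:
```python
from h import *
t=onz("top",[(149.9,220.4)],175)[0]; p=BOLT+47*un(HA); d=t[:2]-p; print(t,np.linalg.norm(d),np.degrees(np.arctan2(d[1],d[0]))-HA)
a=BOLT+140*un(HA)-45*un(HA+90)
go(np.r_[a,245],HA+90); go(np.r_[a,211],HA+90)
```

```text
[530.34351799 271.3637463  175.        ] 28.64940144179045 39.53421028995327
shift [-0.0468, 0.065, -0.0094] turn 0.0 xang 144.1 t 3.75
shift [-0.0468, 0.065, 0.0246] turn 0.0 xang 144.1 t 3.75
```

```bash
python3 -m handwheel '[[[-0.02,0,0],0,1],[[-0.04,0.01,0],0,1],[[-0.047,0.035,0],0,1],[[-0.047,0.065,0],0,1],[[-0.047,0.065,0],0,1],[[-0.047,0.065,0.02],0,1],[[-0.047,0.065,0.033],0,1],[[-0.035,0.065,0.033],0,1],[[-0.03,0.065,0.033],0,1],[[-0.03,0.065,0.033],0,1]]' 40
python3 - <<'E'
from h import *
# push along arc: face radius 140, tool centre trails handle axis by 22 mm
s=arm.state(); print(s["tool_pos"], s["tool_pos"][:2]-BOLT, (s["tool_pos"][:2]-BOLT)@un(HA),(s["tool_pos"][:2]-BOLT)@un(HA+90))
r=rot(s["orientation"])
for da in (0,8,16,24,32,40,50,60,70,80):
    a=HA+da; p=BOLT+140*un(a)-22*un(a+90); print(da,np.round(r.inv().apply(np.r_[p,203]-s["tool_pos"])/1000,3))
E
```

```text
time_s: 4.58
tool_pos: [608.4, 303.2, 203.4]
orientation: [-0.001, 0.307, 0.952, 0.0]
wrist_force: [-0.1, -0.0, 1.3]
width: 0.002
grasp_force: 0.0
[608.44507067 303.24019693 203.41963902] [103.84507067  98.54019693] 140.71354159899553 -26.33758389339779
0 [ 0.004 -0.001  0.   ]
8 [0.024 0.001 0.   ]
16 [0.044 0.    0.   ]
24 [ 0.063 -0.004  0.001]
32 [ 0.082 -0.01   0.001]
40 [ 0.1   -0.019  0.001]
50 [ 0.12  -0.034  0.001]
60 [ 0.137 -0.051  0.001]
70 [ 0.151 -0.072  0.001]
80 [ 0.161 -0.094  0.001]
```

```bash
python3 -m handwheel '[[[0.004,0,0],0,1],[[0.014,0,0],-4,1],[[0.024,0.001,0],-8,1],[[0.034,0.001,0],-12,1],[[0.044,0,0],-16,1],[[0.054,-0.002,0],-20,1],[[0.063,-0.004,0],-24,1],[[0.073,-0.007,0],-28,1],[[0.082,-0.010,0],-32,1],[[0.091,-0.014,0],-36,1]]' 40
python3 - <<'E'
from h import *
s=arm.state(); r=rot(s["orientation"]); p=s["tool_pos"][:2]-BOLT; print(np.hypot(*p), np.degrees(np.arctan2(p[1],p[0])-np.arctan2(-22,140)),s["wrist_force"])
for q in("tongue_tip",):
    for m in arm.masks_of("top",q)[:2]: print(m["conf"],m["rect"])
arm.get_image("top")
for da in (36,40,44,48,52,56,60,64,68):
    a=HA+da; p=BOLT+140*un(a)-22*un(a+90); print(da,np.round(r.inv().apply(np.r_[p,203]-s["tool_pos"])/1000,3))
E
```

```text
time_s: 5.42
tool_pos: [528.9, 343.9, 204.4]
orientation: [0.002, -0.002, 1.0, 0.001]
wrist_force: [3.3, 2.3, -2.4]
width: -0.003
grasp_force: 1.9
141.27834034054956 89.03957148570026 [ 3.33088136  2.33117216 -2.36849502]
0.68 [195.8, 230.4, 244.9, 241.9]
36 [0.003 0.001 0.001]
40 [0.012 0.002 0.001]
44 [0.022 0.003 0.001]
48 [0.032 0.002 0.001]
52 [0.042 0.002 0.001]
56 [0.052 0.    0.001]
60 [ 0.061 -0.002  0.001]
64 [ 0.071 -0.005  0.001]
68 [ 0.08  -0.009  0.001]
```

```bash
python3 -m handwheel '[[[0.006,0.001,0],-2,1],[[0.012,0.002,0],-4,1],[[0.017,0.002,0],-6,1],[[0.022,0.003,0],-8,1],[[0.027,0.003,0],-10,1],[[0.032,0.002,0],-12,1],[[0.037,0.002,0],-14,1],[[0.042,0.002,0],-16,1],[[0.047,0.001,0],-18,1],[[0.052,0,0],-20,1]]' 40
python3 - <<'E'
from h import *
s=arm.state(); r=rot(s["orientation"]); p=s["tool_pos"][:2]-BOLT; print(np.hypot(*p), np.degrees(np.arctan2(p[1],p[0])-np.arctan2(-22,140)),s["wrist_force"])
im=arm.get_image("top"); cv2.imwrite("pics/top3.png",im[:,:,::-1])
for y in range(228,244,2): pass
hsv=cv2.cvtColor(im,cv2.COLOR_RGB2HSV); m=cv2.inRange(hsv,(18,120,90),(35,255,255)); m[:, :190]=0; m[:225]=0; m[245:]=0; m[:,275:]=0
xs=np.nonzero(m.sum(0)>255*2)[0]; print("tongue cols",xs.min(),xs.max())
o=cv2.imread("pics/top0.png"); hsv=cv2.cvtColor(o,cv2.COLOR_BGR2HSV); m=cv2.inRange(hsv,(18,120,90),(35,255,255)); m[:, :190]=0; m[:225]=0; m[245:]=0;m[:,275:]=0
xs=np.nonzero(m.sum(0)>255*2)[0]; print("before",xs.min(),xs.max())
ex=[cradle(0,6.4+20*b,134) for b in(0,.5,.8,1)]; print(proj("top",ex).round(1))
for da in (56,60,64,68,72,76,80):
    a=HA+da; p=BOLT+140*un(a)-22*un(a+90); print(da,np.round(r.inv().apply(np.r_[p,203]-s["tool_pos"])/1000,3))
E
```

```text
time_s: 6.35
tool_pos: [476.4, 343.4, 203.5]
orientation: [0.001, -0.175, 0.985, 0.0]
wrist_force: [2.3, 1.4, 1.4]
width: -0.005
grasp_force: 1.7
141.52116589898554 110.40558928857281 [2.31667712 1.43956461 1.43346369]
tongue cols 194 235
before 194 241
[[240.8 232.7]
 [236.6 233. ]
 [234.1 233.1]
 [232.4 233.3]]
56 [-0.001  0.     0.001]
60 [0.009 0.001 0.001]
64 [0.019 0.002 0.   ]
68 [0.029 0.002 0.   ]
72 [0.039 0.001 0.   ]
76 [ 0.048 -0.001  0.   ]
80 [ 0.058 -0.003  0.   ]
```

```bash
python3 -m handwheel '[[[0.004,0,0],-2,1],[[0.008,0.001,0],-3,1],[[0.012,0.001,0],-5,1],[[0.016,0.001,0],-7,1],[[0.02,0.002,0],-8,1],[[0.024,0.002,0],-10,1],[[0.028,0.002,0],-11,1],[[0.031,0.002,0],-12,1],[[0.031,0.002,0],-12,1],[[0.031,0.002,0],-12,1]]' 40
python3 - <<'E'
from h import *
s=arm.state(); r=rot(s["orientation"]); p=s["tool_pos"][:2]-BOLT; print(np.hypot(*p), np.degrees(np.arctan2(p[1],p[0])-np.arctan2(-22,140)),s["wrist_force"])
im=arm.get_image("top"); cv2.imwrite("pics/top4.png",im[:,:,::-1])
hsv=cv2.cvtColor(im,cv2.COLOR_RGB2HSV); m=cv2.inRange(hsv,(18,120,90),(35,255,255)); m[:, :190]=0; m[:225]=0; m[245:]=0; m[:,275:]=0
xs=np.nonzero(m.sum(0)>255*2)[0]; print("tongue cols",xs.min(),xs.max())
o=cv2.imread("pics/top0.png")[:,:,::-1]
for y in(234,236): print(im[y,226:246].tolist())
print(o[235,226:246].tolist())
E
```

```text
time_s: 7.23
tool_pos: [445.9, 334.2, 202.6]
orientation: [-0.001, -0.276, 0.961, -0.0]
wrist_force: [1.2, -0.4, -0.1]
width: 0.001
grasp_force: 0.2
142.1831631905419 123.3295961364878 [ 1.20474021 -0.37275371 -0.12792822]
tongue cols 194 233
[[254, 241, 103], [255, 244, 109], [254, 242, 107], [254, 241, 105], [254, 240, 103], [255, 243, 106], [255, 239, 99], [252, 221, 113], [217, 183, 159], [144, 149, 193], [84, 119, 203], [47, 93, 200], [43, 90, 201], [45, 91, 199], [40, 87, 195], [41, 89, 197], [47, 94, 199], [44, 91, 200], [43, 87, 194], [101, 129, 205]]
[[255, 242, 104], [255, 238, 96], [255, 236, 95], [255, 237, 98], [255, 235, 94], [255, 237, 103], [255, 233, 101], [250, 216, 112], [218, 186, 151], [152, 151, 186], [89, 118, 198], [47, 89, 199], [48, 98, 207], [50, 96, 204], [45, 90, 197], [44, 90, 198], [40, 87, 195], [40, 85, 195], [40, 86, 196], [85, 119, 204]]
[[255, 246, 112], [255, 244, 106], [255, 244, 110], [255, 244, 108], [255, 244, 107], [255, 244, 108], [255, 243, 107], [255, 243, 105], [255, 243, 105], [255, 247, 110], [255, 247, 111], [255, 246, 108], [255, 243, 102], [255, 245, 106], [255, 244, 98], [255, 221, 96], [202, 154, 124], [84, 83, 160], [40, 82, 191], [86, 119, 202]]
```

The tongue has drawn back about 7.7 px of the 8.4 px that 1 rad would give, so the bolt is at about 0.92 rad. Next I'll back off, lift, and work out the case grasp, checking it against the lid corners.

```bash
python3 -m handwheel '[[[-0.015,0,0],0,1],[[-0.03,0,0],0,1],[[-0.035,0,-0.03],5,1],[[-0.035,0,-0.065],12,1],[[-0.035,0,-0.1],19,1],[[-0.035,0,-0.1],26,1],[[-0.035,0,-0.1],33,0.5],[[-0.035,0,-0.1],40,0],[[-0.035,0,-0.1],47,-0.5],[[-0.035,0,-0.1],54,-1]]' 40
python3 - <<'E'
from h import *
g=lambda P:(np.array(P,float)+.5)/4.4-.5+[110,180]
q=onz("top",g([(556,193),(556,298)]),124).mean(0); w=onz("top",g([(722,207),(719,305)]),53.3).mean(0)
print("lid hi",q,"expect",cradle(0,16.4,124)," lo",w,"expect",cradle(0,-67.8,53.3))
go(cradle(0,0,200),CY+90); print(arm.state()["joint_positions"].round(2),arm.state()["tool_pos"])
E
```

```text
time_s: 8.12
tool_pos: [475.6, 353.0, 302.3]
orientation: [-0.001, 0.193, 0.981, -0.001]
wrist_force: [0.1, -0.0, 0.6]
width: 0.564
grasp_force: 0.0
lid hi [519.37837967  74.57693675 124.        ] expect [523.42440459  72.43283933 124.        ]  lo [532.47295502 -14.15151206  53.3       ] expect [535.28828832 -10.92715265  53.3       ]
shift [-0.1591, -0.2554, 0.1025] turn 59.6 xang 157.7 t 8.1167
[-0.91  0.22  0.23  1.62 -0.05  1.31  0.51] [475.56549373 352.98545247 302.30371644]
```

```bash
python3 -m handwheel '[[[-0.016,-0.026,0],7,-1],[[-0.033,-0.053,0],14,-1],[[-0.052,-0.083,0],21,-1],[[-0.071,-0.113,0],28,-1],[[-0.09,-0.143,0],35,-1],[[-0.109,-0.173,0],42,-1],[[-0.128,-0.203,0],49,-1],[[-0.147,-0.233,0],56,-1],[[-0.16,-0.255,0],59.6,-1],[[-0.16,-0.255,0],59.6,-1]]' 40
python3 - <<'E'
from h import *
im=arm.get_image("top"); im2=arm.get_image("side"); 
go(cradle(-2,0,200),CY+90); go(cradle(-2,0,139),CY+90); print(arm.state()["joint_positions"].round(2),arm.state()["tool_pos"])
E
```

```text
time_s: 8.95
tool_pos: [529.4, 50.3, 302.9]
orientation: [0.0, 0.658, 0.753, -0.001]
wrist_force: [-0.8, -0.7, 0.1]
width: 1.0
grasp_force: 0.0
shift [0.0007, -0.0051, 0.1026] turn 0.3 xang 98.4 t 9.05
shift [0.0007, -0.005, 0.1636] turn 0.3 xang 98.4 t 9.05
[-0.67  0.09  0.51  1.78 -0.05  1.29  0.  ] [529.01285673  55.99306787 302.61293825]
```

```bash
python3 -m handwheel '[[[0,-0.005,0.03],0.3,-1],[[0,-0.005,0.06],0.3,-1],[[0,-0.005,0.09],0.3,-1],[[0,-0.005,0.11],0.3,-1],[[0,-0.005,0.118],0.3,-1],[[0,-0.005,0.118],0.3,-1],[[0,-0.005,0.118],0.3,-1],[[0,-0.005,0.118],0.3,-1],[[0,-0.005,0.118],0.3,-1],[[0,-0.005,0.118],0.3,-1]]' 40
python3 - <<'E'
from h import *
im=arm.get_image("top"); im2=arm.get_image("side"); 
a=cv2.resize(im[180:290,130:290],(580,400),interpolation=2)
b=cv2.resize(im2[130:270,170:310],(400,400),interpolation=2)
cv2.imwrite("pics/m5.png",cv2.resize(np.hstack([a[:,180:],b]),(800,400))[:,:,::-1])
go(cradle(-2,0,139),CY+90); print(arm.state()["tool_pos"])
E
```

```text
time_s: 9.88
tool_pos: [524.9, 56.2, 186.1]
orientation: [0.0, 0.655, 0.756, 0.001]
wrist_force: [-0.3, 0.0, 0.8]
width: 1.004
grasp_force: 0.0
shift [-0.0001, -0.001, 0.0467] turn 0.1 xang 98.2 t 9.9833
[524.64501987  56.13508615 185.65168759]
```

View pics/m5.png

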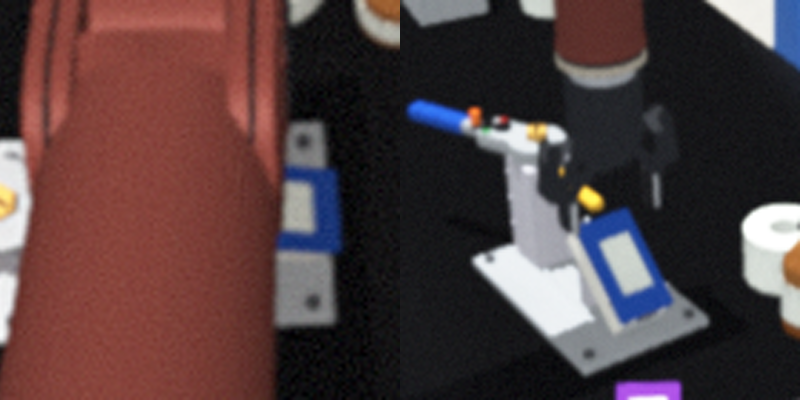

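Run:
```python
from h import *
for x in(-2,): 
  print(proj("side",[cradle(x-30,16.4,124),cradle(x+30,16.4,124),cradle(x-30,-67.8,53.3),cradle(x+30,-67.8,53.3)]).round(1).tolist(),"seen",[(170+(X-400)/2.857,130+Y/2.857) for X,Y in((578,233),(630,209),(622,325),(671,291))])
s=arm.state(); r=rot(s["orientation"])
print(proj("side",s["tool_pos"]+r.apply([[0,-42.5,60],[0,42.5,60],[0,-57,60],[0,57,60]])).round(1).tolist(), "seen fingers",[(170+(X-400)/2.857,130+Y/2.857) for X,Y in((575,232),(656,205))])
```

```text
[[231.7, 207.5], [249.5, 201.2], [248.4, 241.6], [266.2, 234.5]] seen [(232.30311515575778, 211.55407770388518), (250.50402520126005, 203.15365768288416), (247.70388519425973, 243.7556877843892), (264.85474273713686, 231.85509275463772)]
[[231.0, 210.7], [256.4, 201.6], [226.5, 212.4], [260.6, 200.1]] seen fingers [(231.25306265313264, 211.20406020301016), (259.6044802240112, 201.75358767938397)]
```

```bash
python3 -m handwheel '[[[0,0,0.015],0,-1],[[0,0,0.03],0,-1],[[0,0,0.042],0,-1],[[0,0,0.046],0,-1],[[0,0,0.046],0,-1],[[0,0,0.046],0,-0.5],[[0,0,0.046],0,0],[[0,0,0.046],0,0.3],[[0,0,0.046],0,1],[[0,0,0.046],0,1]]' 40
```

```text
time_s: 10.82
tool_pos: [524.6, 56.0, 139.8]
orientation: [0.0, 0.655, 0.756, 0.0]
wrist_force: [-2.9, -1.0, 7.4]
width: 0.699
grasp_force: 43.1
```

```bash
python3 -m handwheel '[[[0,0,0],0,1],[[0,0,0],0,1],[[0,0,0],0,1],[[0,0,0],0,1],[[0,0,0],0,1],[[0,0,0],0,1],[[0,0,0],0,1],[[0,0,0],0,1],[[0,0,0],0,1],[[0,0,0],0,1]]' 40
```

```text
time_s: 11.65
tool_pos: [524.6, 56.0, 139.8]
orientation: [0.0, 0.655, 0.756, 0.0]
wrist_force: [-2.4, -1.2, 6.3]
width: 0.697
grasp_force: 43.1
```

```bash
python3 -m handwheel '[[[-0.003,0,-0.004],0,1],[[-0.006,0,-0.008],0,1],[[-0.011,0,-0.0135],0,1],[[-0.016,0,-0.0195],0,1],[[-0.022,0,-0.027],0,1],[[-0.028,0,-0.034],0,1],[[-0.034,0,-0.041],0,1],[[-0.040,0,-0.048],0,1],[[-0.045,0,-0.055],0,1],[[-0.045,0,-0.055],0,1]]' 40
python3 - <<'E'
from h import *
im=arm.get_image("top"); im2=arm.get_image("side"); 
b=cv2.resize(im2[110:310,170:370],(600,600),interpolation=2)
cv2.imwrite("pics/m6.png",b[:,:,::-1]); print(arm.state()["wrist_force"])
# bench levelling spot
go(np.r_[620,-60,195],CY+90)
E
```

```text
time_s: 12.48
tool_pos: [531.6, 10.0, 195.6]
orientation: [0.001, 0.656, 0.755, 0.001]
wrist_force: [0.5, 0.2, -3.1]
width: 0.695
grasp_force: 43.2
[ 0.15008539 -0.306949   -3.19617216]
shift [-0.0834, 0.0781, -0.0008] turn 0.1 xang 98.2 t 12.5833
```

View pics/m6.png

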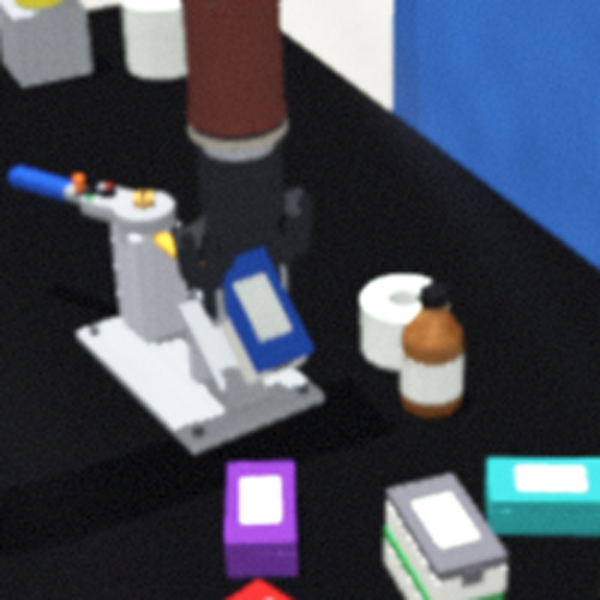

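Run:
```python
from h import *
go(np.r_[598.5,-138,195],83.3)
```

```text
shift [-0.1575, 0.0458, -0.0009] turn 14.9 xang 98.2 t 12.5833
```

```bash
python3 -m handwheel '[[[-0.015,0.004,0],2,1],[[-0.035,0.01,0],4,1],[[-0.06,0.017,0],7,1],[[-0.085,0.025,0],10,1],[[-0.11,0.032,0],12.5,1],[[-0.135,0.039,0],14.9,1],[[-0.15,0.044,0],14.9,1],[[-0.1575,0.0458,0.01],14.9,1],[[-0.1575,0.0458,0.03],14.9,1],[[-0.1575,0.0458,0.05],14.9,1]]' 40;  python3 -m handwheel '[[[0,0,0.01],0,1],[[0,0,0.018],0,1],[[0,0,0.022],0,1],[[0,0,0.024],0,1],[[0,0,0.025],0,1],[[0,0,0.026],0,1],[[0,0,0.027],0,1],[[0,0,0.027],0,1],[[0,0,0.027],0,1],[[0,0,0.027],0,1]]' 25
```

```text
time_s: 13.42
tool_pos: [598.6, -138.1, 142.6]
orientation: [0.0, 0.747, 0.664, 0.0]
wrist_force: [-0.3, 0.5, -4.2]
width: 0.697
grasp_force: 43.4
time_s: 14.25
tool_pos: [599.0, -137.8, 117.7]
orientation: [0.0, 0.747, 0.665, 0.001]
wrist_force: [-1.2, 1.0, 4.1]
width: 0.7
grasp_force: 43.9
```

```bash
python3 -m handwheel '[[[0.0025,0,0.0015],0,1],[[0.005,0,0.003],0,1],[[0.007,0,0.005],0,1],[[0.0095,0,0.0065],0,1],[[0.0115,0,0.0085],0,1],[[0.0137,0,0.0102],0,1],[[0.0158,0,0.0122],0,1],[[0.0178,0,0.0143],0,1],[[0.02,0,0.0165],0,1],[[0.0215,0,0.0186],0,1]]' 25
python3 - <<'E'
from h import *
im2=arm.get_image("side"); c=im2[200:330,220:380]
cv2.imwrite("pics/m7.png",cv2.resize(c,None,fx=4,fy=4,interpolation=2)[:,:,::-1])
E
```

```text
time_s: 15.08
tool_pos: [601.2, -117.0, 98.9]
orientation: [0.0, 0.747, 0.664, 0.0]
wrist_force: [-2.9, 1.3, 7.3]
width: 0.698
grasp_force: 43.6
```

View pics/m7.png

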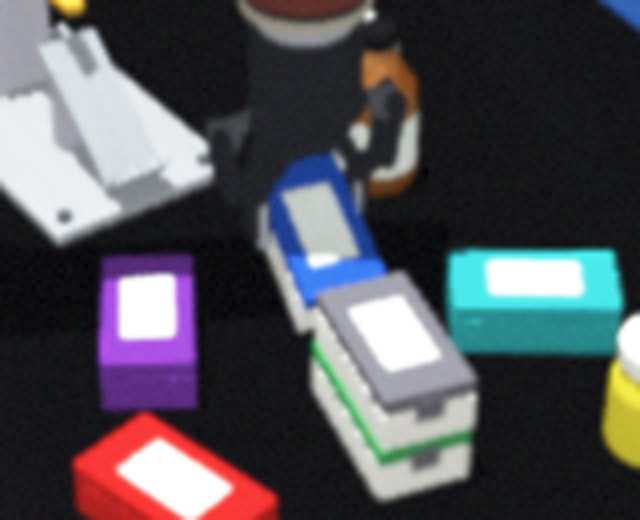

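The case has levelled to about 20° while pivoting on its low edge. Nothing else is touched. I've now used all 10 pictures, so the rest goes by numbers. Finishing the arc.

```bash
python3 -m handwheel '[[[0.0017,0,0.0022],0,1],[[0.0034,0,0.0045],0,1],[[0.005,0,0.007],0,1],[[0.0065,0,0.0093],0,1],[[0.008,0,0.0118],0,1],[[0.0093,0,0.0143],0,1],[[0.0105,0,0.0168],0,1],[[0.0117,0,0.0195],0,1],[[0.0127,0,0.0222],0,1],[[0.0134,0,0.0235],0,1]]' 25
```

```text
time_s: 15.97
tool_pos: [602.7, -103.2, 74.5]
orientation: [0.0, 0.747, 0.665, -0.0]
wrist_force: [-0.2, -1.1, 3.9]
width: 0.696
grasp_force: 43.8
```

```bash
python3 -m handwheel '[[[0,0,0.001],0,1],[[0,0,0.001],0,1],[[0,0,0.001],0,1],[[0,0,0.001],0,1],[[0,0,0.001],0,1],[[0,0,0.001],0,1],[[0,0,0.001],0,1],[[0,0,0.001],0,1],[[0,0,0.001],0,1],[[0,0,0.001],0,1]]' 25; python3 -m handwheel '[[[0,0,0.001],0,1],[[0,0,0.001],0,1],[[0,0,0.001],0,1],[[0,0,0.001],0,1],[[0,0,0.001],0,1],[[0,0,0.001],0,1],[[0,0,0.001],0,1],[[0,0,0.001],0,1],[[0,0,0.001],0,1],[[0,0,0.001],0,1]]' 25
```

```text
time_s: 16.8
tool_pos: [602.5, -103.2, 73.8]
orientation: [-0.0, 0.747, 0.664, -0.0]
wrist_force: [1.5, 1.1, 0.1]
width: 0.698
grasp_force: 43.6
time_s: 17.63
tool_pos: [602.6, -103.2, 72.9]
orientation: [0.0, 0.747, 0.664, 0.0]
wrist_force: [0.7, 4.6, 5.3]
width: 0.7
grasp_force: 43.9
```

```bash
python3 -m handwheel '[[[0,0,0.001],0,1],[[0,0,0.001],0,1],[[0,0,0.001],0,1],[[0,0,0.001],0,1],[[0,0,0.001],0,1],[[0,0,0.001],0,1],[[0,0,0.001],0,1],[[0,0,0.001],0,1],[[0,0,0.001],0,1],[[0,0,0.001],0,1]]' 25
python3 - <<'E'
from h import *
s=arm.state(); G=s["tool_pos"]; X=rot(s["orientation"]).apply([1,0,0])
im=arm.get_image("side"); cv2.imwrite("pics/s8.png",im[:,:,::-1])
hsv=cv2.cvtColor(im,cv2.COLOR_RGB2HSV); m=cv2.inRange(hsv,(100,120,60),(120,255,255)); m[:210]=0; m[300:]=0; m[:,:270]=0; m[:,340:]=0
cs,_=cv2.findContours(m,cv2.RETR_EXTERNAL,cv2.CHAIN_APPROX_NONE); c=max(cs,key=cv2.contourArea); print(cv2.approxPolyDP(cv2.convexHull(c),2,True)[:,0].tolist(),cv2.contourArea(c))
Y=np.array([X[1],-X[0],0]); C=np.r_[G[:2],40]-22*X
print("expected lid corners",proj("side",[C+55*X+30*Y,C+55*X-30*Y,C-55*X-30*Y,C-55*X+30*Y]).round(1).tolist())
E
```

```text
time_s: 18.47
tool_pos: [602.7, -103.2, 71.9]
orientation: [0.0, 0.747, 0.664, 0.0]
wrist_force: [-0.4, 3.5, 5.0]
width: 0.694
grasp_force: 44.2
[[300, 244], [315, 267], [295, 273], [286, 260], [285, 253], [290, 246]] 536.0
expected lid corners [[299.9, 243.3], [279.9, 247.8], [294.2, 270.8], [315.3, 265.7]]
```

```bash
python3 -m handwheel '[[[0,0,0.001],0,1],[[0,0,0.001],0,1],[[0,0,0.001],0,1],[[0,0,0.001],0,1],[[0,0,0.001],0,1],[[0,0,0.0015],0,1],[[0,0,0.0015],0,1],[[0,0,0.0015],0,1],[[0,0,0.0015],0,1],[[0,0,0.0015],0,1]]' 25
```

```text
time_s: 19.35
tool_pos: [602.7, -103.2, 71.6]
orientation: [-0.0, 0.747, 0.664, 0.0]
wrist_force: [-6.4, 6.4, 19.4]
width: 0.701
grasp_force: 45.7
```

The force rises sharply at 71.6, so the case is flat on the bench. Ease off, open, and find the case before regrasping.

```bash
python3 -m handwheel '[[[0,0,-0.0012],0,1],[[0,0,-0.0012],0,0.3],[[0,0,-0.0012],0,0],[[0,0,-0.0012],0,-0.5],[[0,0,-0.0012],0,-1],[[0,0,-0.0012],0,-1],[[0,0,-0.0012],0,-1],[[0,0,-0.0012],0,-1],[[0,0,-0.0012],0,-1],[[0,0,-0.0012],0,-1]]' 25
python3 - <<'E'
from h import *
s=arm.state(); G=s["tool_pos"]; X=rot(s["orientation"]).apply([1,0,0]); print(G,s["width"])
im=arm.get_image("side"); cv2.imwrite("pics/s9.png",im[:,:,::-1])
hsv=cv2.cvtColor(im,cv2.COLOR_RGB2HSV); m=cv2.inRange(hsv,(100,120,60),(120,255,255)); m[:210]=0; m[300:]=0; m[:,:270]=0; m[:,340:]=0
cs,_=cv2.findContours(m,cv2.RETR_EXTERNAL,cv2.CHAIN_APPROX_NONE); c=max(cs,key=cv2.contourArea); a=cv2.approxPolyDP(cv2.convexHull(c),2,True)[:,0]
print(a.tolist()); print(onz("side",a,40).round(1).tolist())
# reference bias: stack lid in side image (grey) vs top estimate
Y=np.array([X[1],-X[0],0]); C=np.r_[G[:2],40]-22*X; print("exp",[(C+i*55*X+j*30*Y).round(1).tolist() for i,j in((1,1),(1,-1),(-1,-1),(-1,1))])
E
```

```text
time_s: 20.18
tool_pos: [602.5, -103.3, 71.4]
orientation: [-0.0, 0.747, 0.664, -0.0]
wrist_force: [0.6, -0.1, -0.1]
width: 0.998
grasp_force: 0.0
[ 602.48885392 -103.30334318   71.44468232] 0.9978148691905726
[[300, 244], [315, 267], [295, 273], [281, 252], [289, 246]]
[[634.9, -77.2, 40.0], [619.9, -187.8, 40.0], [561.4, -185.2, 40.0], [570.4, -86.0, 40.0], [603.0, -71.2, 40.0]]
exp [[636.1, -74.0, 40.0], [576.6, -67.0, 40.0], [563.7, -176.3, 40.0], [623.3, -183.3, 40.0]]
```

```bash
python3 -m handwheel '[[[0,0,-0.02],0,-1],[[0,0,-0.05],0,-1],[[0,0,-0.09],0,-1],[[0,0,-0.12],0,-1],[[0.03,0,-0.13],0,-1],[[0.06,0,-0.13],0,-1],[[0.09,0,-0.13],0,-1],[[0.13,0,-0.13],0,-1],[[0.17,0,-0.13],0,-1],[[0.21,0,-0.13],0,-1]]' 25
python3 - <<'E'
from h import *
im=arm.get_image("top"); cv2.imwrite("pics/t10.png",im[:,:,::-1])
hsv=cv2.cvtColor(im,cv2.COLOR_RGB2HSV)
im2=arm.get_image("side"); cv2.imwrite("pics/s10.png",im2[:,:,::-1])
for q,z in(("case_clamped",40),("case_middle",80)):
  for cam in("top","side"):
    for r in arm.masks_of(cam,q)[:4]:
        ys,xs=np.nonzero(r["region"]); I=im if cam=="top" else im2; b=cv2.minAreaRect(np.c_[xs,ys].astype(np.float32))
        print(q,cam,round(r["conf"],2),np.round(r["rect"]),np.median(I[ys,xs],0),onz(cam,[(xs.mean(),ys.mean())],z)[0].round(1))
print(im[150:300:6,318].tolist())
E
```

```text
time_s: 21.07
tool_pos: [627.1, 107.0, 201.8]
orientation: [0.0, 0.748, 0.664, 0.0]
wrist_force: [0.5, 0.1, 0.2]
width: 1.006
grasp_force: 0.0
case_clamped top 0.97 [298. 250. 349. 286.] [181.  94. 225.] [ 465.9 -150.    40. ]
case_clamped top 0.86 [296. 204. 336. 235.] [105. 138. 239.] [ 595.2 -126.9   40. ]
case_clamped top 0.27 [357. 218. 384. 246.] [136. 169. 136.] [ 550.4 -252.    40. ]
case_clamped side 0.78 [245. 262. 272. 300.] [172.  81. 230.] [ 456.9 -174.9   40. ]
case_clamped side 0.69 [281. 245. 313. 287.] [111. 146. 242.] [ 586.7 -141.8   40. ]
case_middle top 0.62 [358. 216. 406. 246.] [166. 161. 166.] [ 566.7 -285.    80. ]
case_middle side 0.6 [297. 269. 340. 314.] [176. 185. 183.] [ 556.7 -310.9   80. ]
[[28, 26, 27], [16, 13, 17], [18, 15, 17], [22, 18, 21], [20, 19, 15], [17, 18, 17], [19, 19, 19], [25, 25, 26], [22, 21, 21], [20, 24, 41], [248, 249, 247], [254, 254, 253], [255, 255, 252], [127, 145, 197], [22, 19, 21], [19, 15, 19], [18, 17, 12], [168, 85, 212], [255, 255, 253], [254, 254, 253], [255, 255, 253], [158, 76, 201], [26, 28, 27], [18, 16, 21], [24, 18, 19]]
```

Run:
```python
from h import *
im=cv2.imread("pics/t10.png"); im=cv2.resize(im,None,fx=4,fy=4,interpolation=cv2.INTER_CUBIC); hsv=cv2.cvtColor(im,cv2.COLOR_BGR2HSV)
def meas(m,box,z,n):
    k=np.zeros_like(m); x0,y0,x1,y1=[4*v for v in box]; k[y0:y1,x0:x1]=m[y0:y1,x0:x1]
    cs,_=cv2.findContours(k,cv2.RETR_EXTERNAL,cv2.CHAIN_APPROX_NONE); c=max(cs,key=cv2.contourArea)[:,0]
    w=onz("top",(c+.5)/4-.5,z)[:,:2].astype(np.float32); (cx,cy),(a,b),an=cv2.minAreaRect(w)
    d=cv2.fitLine(w,2,0,.1,.1)[:2,0]; 
    print(n,round(cx,1),round(cy,1),"size",round(a,1),round(b,1),"angle",round(an if a>b else an+90,1),"centroid",w.mean(0).round(1))
blue=cv2.inRange(hsv,(100,110,90),(125,255,255)); white=cv2.inRange(hsv,(0,0,215),(180,40,255))
B=(290,198,342,240); S=(350,212,410,250)
meas(blue|white,B,40,"blue lid"); meas(white,B,40,"blue label"); meas(white,S,80,"grey label")
g=cv2.inRange(hsv,(0,0,90),(180,60,255))
for t in (90,110): meas(cv2.inRange(hsv,(120,12,t),(180,60,255))|white,S,80,"grey lid?")
for p in((372,222),(358,232),(361,240),(380,247),(395,218)): print(p,im[p[1]*4,p[0]*4][::-1],hsv[p[1]*4,p[0]*4])
```

```text
blue lid 601.4 -127.9 size 114.8 63.3 angle 83.2 centroid [ 600.8 -127.7]
blue label 600.9 -127.9 size 62.4 36.5 angle 83.3 centroid [ 600.8 -127.9]
grey label 570.9 -288.9 size 63.7 37.9 angle 82.9 centroid [ 570.9 -289.1]
grey lid? 570.9 -288.9 size 63.7 37.9 angle 82.9 centroid [ 570.9 -289.1]
grey lid? 570.9 -288.9 size 63.7 37.9 angle 82.9 centroid [ 570.9 -289.1]
(372, 222) [247 249 243] [ 40   6 249]
(358, 232) [131 147 126] [ 53  36 147]
(361, 240) [134 196 140] [ 63  81 196]
(380, 247) [133 129 122] [ 19  21 133]
(395, 218) [15 12 16] [143  64  16]
```

Run:
```python
from h import *
go([600.9,-127.9,73],83.3)
```

```text
shift [-0.233, 0.0014, 0.1287] turn -0.1 xang 83.2 t 21.3667
```

```bash
python3 -m handwheel '[[[-0.03,0,0],0,-1],[[-0.07,0,0],0,-1],[[-0.11,0,0],0,-1],[[-0.15,0,0],0,-1],[[-0.19,0.001,0],0,-1],[[-0.22,0.0014,0],0,-1],[[-0.233,0.0014,0.02],0,-1],[[-0.233,0.0014,0.05],0,-1],[[-0.233,0.0014,0.08],0,-1],[[-0.233,0.0014,0.1],0,-1]]' 40; python3 -m handwheel '[[[0,0,0.015],0,-1],[[0,0,0.026],0,-1],[[0,0,0.0285],0,-1],[[0,0,0.0285],0,-0.3],[[0,0,0.0285],0,0.2],[[0,0,0.0285],0,1],[[0,0,0.0285],0,1],[[0,0,0.0285],0,1],[[0,0,0.0285],0,1],[[0,0,0.0285],0,1]]' 40
python3 - <<'E'
from h import *
im=arm.get_image("side")
s=arm.state(); p=s["tool_pos"]; print(p,s["width"]); go([p[0]-30,p[1]-161,p[2]+120],82.9)
E
```

```text
time_s: 22.2
tool_pos: [599.5, -128.6, 99.4]
orientation: [-0.0, 0.749, 0.663, -0.001]
wrist_force: [-1.0, -0.0, -0.5]
width: 1.002
grasp_force: 0.0
time_s: 23.03
tool_pos: [601.9, -126.7, 74.3]
orientation: [0.001, 0.747, 0.664, 0.001]
wrist_force: [-1.7, -1.6, 6.5]
width: 0.697
grasp_force: 44.7
[ 601.86413259 -126.64063901   74.28390593] 0.6986602313722706
shift [-0.1634, -0.0107, -0.12] turn 0.4 xang 83.3 t 23.0833
```

```bash
python3 -m handwheel '[[[0,0,-0.015],0,1],[[0,0,-0.04],0,1],[[0,0,-0.07],0,1],[[0,0,-0.1],0,1],[[-0.01,-0.001,-0.115],0,1],[[-0.035,-0.002,-0.115],0,1],[[-0.065,-0.004,-0.115],0,1],[[-0.095,-0.006,-0.115],0.2,1],[[-0.125,-0.008,-0.115],0.4,1],[[-0.15,-0.0098,-0.115],0.4,1]]' 40; python3 -m handwheel '[[[-0.008,-0.0006,0],0,1],[[-0.0134,-0.0009,0],0,1],[[-0.0134,-0.0009,0],0,1],[[-0.0134,-0.0009,0.008],0,1],[[-0.0134,-0.0009,0.016],0,1],[[-0.0134,-0.0009,0.021],0,1],[[-0.0134,-0.0009,0.021],0,1],[[-0.0134,-0.0009,0.021],0,1],[[-0.0134,-0.0009,0.021],0,1],[[-0.0134,-0.0009,0.021],0,1]]' 40
python3 - <<'E'
from h import *
im=arm.get_image("side"); cv2.imwrite("pics/s11.png",im[:,:,::-1]); im=arm.get_image("top"); cv2.imwrite("pics/t11.png",im[:,:,::-1])
s=arm.state(); print(s["tool_pos"],s["wrist_force"])
E
```

```text
time_s: 23.92
tool_pos: [573.1, -276.0, 188.3]
orientation: [0.0, 0.75, 0.661, -0.0]
wrist_force: [1.4, -1.1, -2.5]
width: 0.696
grasp_force: 44.6
time_s: 24.75
tool_pos: [571.6, -287.2, 167.3]
orientation: [0.0, 0.75, 0.662, 0.0]
wrist_force: [0.7, 0.7, -3.0]
width: 0.698
grasp_force: 44.5
[ 571.55970255 -287.30499933  167.36584835] [ 0.53521406 -0.61503519 -2.39272287]
```

Run:
```python
from h import *
def meas(cam,f,box,z,n,col):
    im=cv2.resize(cv2.imread(f),None,fx=4,fy=4,interpolation=cv2.INTER_CUBIC); hsv=cv2.cvtColor(im,cv2.COLOR_BGR2HSV)
    white=cv2.inRange(hsv,(0,0,215),(180,45,255)); m=white if col=="w" else white|cv2.inRange(hsv,(100,110,70),(125,255,255))
    k=np.zeros_like(m); x0,y0,x1,y1=[4*v for v in box]; k[y0:y1,x0:x1]=m[y0:y1,x0:x1]
    cs,_=cv2.findContours(k,cv2.RETR_EXTERNAL,cv2.CHAIN_APPROX_NONE); c=max(cs,key=cv2.contourArea)[:,0]
    w=onz(cam,(c+.5)/4-.5,z)[:,:2].astype(np.float32); (cx,cy),(a,b),an=cv2.minAreaRect(w)
    print(n,round(cx,1),round(cy,1),"size",round(a,1),round(b,1),"angle",round(an if a>b else an+90,1))
meas("side","pics/s10.png",(296,268,340,300),80,"grey label","w")
meas("side","pics/s10.png",(275,240,320,290),40,"blue label","w")
c=proj("side",[[570.9,-288.9,133]])[0].astype(int); print(c)
meas("side","pics/s11.png",(c[0]-35,c[1]-30,c[0]+35,c[1]+30),133,"carried label","w")
meas("side","pics/s11.png",(c[0]-35,c[1]-30,c[0]+35,c[1]+30),133,"carried lid","b")
```

```text
grey label 569.6 -287.7 size 65.7 38.7 angle 83.1
blue label 599.2 -127.0 size 63.3 36.4 angle 82.6
[319 265]
carried label 622.9 -331.0 size 31.8 29.1 angle 61.8
carried lid 567.7 -301.9 size 102.9 66.1 angle 82.0
```

```bash
python3 -m handwheel '[[[0,0,0.003],0,1],[[0,0,0.006],0,1],[[0,0,0.009],0,1],[[0,0,0.0105],0,1],[[0,0,0.0115],0,1],[[0,0,0.012],0,1],[[0,0,0.012],0,1],[[0,0,0.012],0,1],[[0,0,0.012],0,1],[[0,0,0.012],0,1]]' 40; python3 -m handwheel '[[[0,0,0.0003],0,1],[[0,0,0.0006],0,1],[[0,0,0.001],0,1],[[0,0,0.001],0,1],[[0,0,0.001],0,1],[[0,0,0.001],0,1],[[0,0,0.001],0,1],[[0,0,0.001],0,1],[[0,0,0.001],0,1],[[0,0,0.001],0,1]]' 40
```

```text
time_s: 25.68
tool_pos: [571.5, -287.3, 155.2]
orientation: [0.0, 0.75, 0.662, 0.0]
wrist_force: [0.0, -0.0, -2.5]
width: 0.702
grasp_force: 44.5
time_s: 26.52
tool_pos: [571.5, -287.3, 154.3]
orientation: [0.0, 0.75, 0.662, 0.0]
wrist_force: [-2.5, 2.2, 6.2]
width: 0.694
grasp_force: 45.1
```

The case is seated, with force going from -2.5 N to +6 N at the expected height. Open and clear.

```bash
python3 -m handwheel '[[[0,0,-0.0005],0,0.35],[[0,0,-0.0005],0,0.2],[[0,0,-0.0005],0,0],[[0,0,-0.0005],0,-0.4],[[0,0,-0.0005],0,-0.8],[[0,0,-0.0005],0,-1],[[0,0,-0.0005],0,-1],[[0,0,-0.0005],0,-1],[[0,0,-0.0005],0,-1],[[0,0,-0.0005],0,-1]]' 40; python3 -m handwheel '[[[0,0,-0.015],0,-1],[[0,0,-0.035],0,-1],[[0,0,-0.06],0,-1],[[0,0,-0.09],0,-1],[[0.02,0,-0.11],0,-1],[[0.055,0,-0.11],0,-1],[[0.095,0,-0.11],0,-1],[[0.135,0,-0.11],0,-1],[[0.17,0,-0.11],0,-1],[[0.2,0,-0.11],0,-1]]' 40;  python3 - <<'E'
from h import *
arm.get_image("top")
for n in("top","side"): cv2.imwrite(f"pics/{n[0]}12.png",arm.get_image(n)[:,:,::-1])
def meas(cam,f,box,z,n,col):
    im=cv2.resize(cv2.imread(f),None,fx=4,fy=4,interpolation=cv2.INTER_CUBIC); hsv=cv2.cvtColor(im,cv2.COLOR_BGR2HSV)
    white=cv2.inRange(hsv,(0,0,215),(180,45,255)); m={"w":white,"b":white|cv2.inRange(hsv,(100,110,90),(125,255,255)),"p":cv2.inRange(hsv,(130,90,90),(150,255,255)),"g":cv2.inRange(hsv,(50,60,80),(80,255,255))}[col]
    k=np.zeros_like(m); x0,y0,x1,y1=[4*v for v in box]; k[y0:y1,x0:x1]=m[y0:y1,x0:x1]
    cs,_=cv2.findContours(k,cv2.RETR_EXTERNAL,cv2.CHAIN_APPROX_NONE); c=max(cs,key=cv2.contourArea)[:,0]
    w=onz(cam,(c+.5)/4-.5,z)[:,:2].astype(np.float32); (cx,cy),(a,b),an=cv2.minAreaRect(w)
    print(n,cam,round(cx,1),round(cy,1),"size",round(a,1),round(b,1),"angle",round(an if a>b else an+90,1))
for cam in("top","side"):
    f=f"pics/{cam[0]}12.png"; c=proj(cam,[[570.9,-288.9,120]])[0].astype(int); b=(c[0]-30,c[1]-25,c[0]+30,c[1]+25)
    meas(cam,f,b,120,"label","w"); 
    meas(cam,f,b,120,"lid","b")
# green band of bottom case in side view: before and after
for f in("s10","s12"):
    I=cv2.cvtColor(cv2.imread(f"pics/{f}.png"),cv2.COLOR_BGR2HSV); m=cv2.inRange(I,(50,60,80),(80,255,255)); m[:270]=0;m[:,:290]=0;m[325:]=0;m[:,345:]=0
    ys,xs=np.nonzero(m); print(f,xs.min(),xs.max(),ys.min(),ys.max(),xs.mean().round(1),ys.mean().round(1),len(xs))
s=arm.state();print(s["tool_pos"],s["wrist_force"])
E
```

```text
time_s: 27.35
tool_pos: [571.4, -287.2, 154.5]
orientation: [0.0, 0.75, 0.662, -0.0]
wrist_force: [-0.2, 0.1, 1.6]
width: 0.998
grasp_force: 0.0
time_s: 28.18
tool_pos: [596.4, -85.6, 264.6]
orientation: [-0.0, 0.749, 0.663, 0.0]
wrist_force: [0.4, 0.2, 0.6]
width: 1.001
grasp_force: 0.0
label top 572.4 -288.4 size 62.5 36.7 angle 82.7
lid top 572.5 -288.1 size 115.3 64.0 angle 81.9
label side 571.0 -287.4 size 62.5 36.1 angle 82.7
lid side 569.1 -292.2 size 124.0 66.3 angle 83.6
s10 297 337 285 315 314.4 304.3 152
s12 297 337 285 315 314.4 304.3 150
[596.72682622 -85.27954249 264.39339319] [-0.56338546 -1.33205819 -0.28022569]
```

The case sits within about 1.5 mm and 0.4° of the grey one below it. The green band of the bottom case hasn't moved, and the gripper is clear. Handing in.

```bash
python3 -c "
from bench import arm
print(arm.hand_in())"
```

```text
the job is handed in; nothing more can be done
None
```

I handed the job in at about 28 s: lever on loosen, tongue drawn back about 18 mm (bolt near 0.92 rad), and the blue-lidded case lid up on the stack, within about 1.5 mm and 0.4° by both cameras; I set it down once on the bare bench to level it and regrip.

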